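# Fit the clean filter and snap the fan cover onto the drive unit

## Task

Service the fan of the white spindle-drive unit on the bench: lay the clean bright metal filter flat into the square recess of the grey fan guard, then set the white louvred cover over it and push it straight down over the two orange snap hooks until both sides have clicked and it lies fully home, and let go. The plastic is brittle and the mesh soft: feel both parts into place, and never let either bear on the unit and its hooks with more than 40 N; a push of some 10 to 15 N is enough. Leave the dirty brown filter and everything else on the bench where it is.

Things in the scene. Friction and masses are not known exactly. Their poses are not given: they have to be found in the camera images.
- drive_unit: white sheet-metal drive unit, 200 (x) x 160 (y) x 55 mm, fixed to the bench; origin: centre of its underside. On top a grey fan guard frame, 88 (x) x 104 (y) x 8 mm, axes along the unit's, with a through recess 48 x 48 mm in its middle, 8 mm deep. The frame is screwed tight through oversize holes, so its centre lies up to 5 mm off nominal in x and y, not measured: see or feel it.
- guard_nominal (a point): nominal centre of the guard frame's flat top face, 63 mm over the bench, unit's axes. Two orange hooks stand on the frame at its y = +37.5 and -37.5 mm: 10 mm wide in x, 21 mm tall, a nose reaching inward to |y| = 32.5 mm with its underside 6 mm over the face, and a lead-in slope from there out to |y| = 38 mm at the top. They bend outward and spring back.
- cover: white louvred plastic cap, open below, 60 x 60 x 24 mm, walls 2.5 mm, about 45 g; origin: centre of its underside, z up. At its +y and -y ends a lug, 24 mm wide, 5 mm thick, level with the underside, reaches out to |y| = 43 mm; an open notch in it, 12.5 mm wide, from |y| = 35 mm outward, takes the hook, whose nose snaps over the lug. Either way round (half a turn) is right.
- lug_a (a point): underside of the cover's lug at its own y = +34 mm; lies on the guard frame's face when snapped home. The push that takes a lug past its hook is about 5 to 8 N a side; while a hook is bent its sideways squeeze counts too, so that the cover's bearing on the unit is up to twice the push
- lug_b (a point): underside of the cover's lug at its own y = -34 mm; lies on the guard frame's face when snapped home
- clean_filter: the clean filter: a rigid bright aluminium mesh cassette, 46 x 46 x 18 mm, about 60 g; origin: centre of its underside. Square, so any quarter turn is right. In the recess it lies on the unit's top, 8 mm under the frame's face, and stands 10 mm over that face.
- old_filter: dirty dark brown filter cassette, 46 x 46 x 18 mm, the same shape as the clean one; to be left where it lies
- screwdriver: red-handled screwdriver lying on the bench, bystander
- oil_bottle: white oil bottle with a red cap, 60 mm across, 160 mm tall, bystander
- collet: small steel collet, 40 mm across, 41 mm tall, bystander
- tool_holder: steel taper tool holder standing on its flange, 63 mm across, 105 mm tall, bystander
- caliper: digital caliper lying flat, 230 mm long, bystander
- screw_tray: blue divided screw tray, 110 x 80 x 22 mm, bystander
- insert_box: yellow box of cutting inserts, 75 x 36 x 18 mm, bystander
Mind the look-alikes: they are no part of the job. Leave any blue or turquoise look-alike of the clean_filter alone.

How it is judged:
By the outcome, as a careful person would: the job done as asked, in the order asked, and still so for the second after the job is handed in, with the robot touching nothing.
It also fails if it takes over 72 s, if anything falls off the work surface, if the arm or the gripper's body presses on something with over 40 N, if the wrist force passes 120 N, or if a joint passes its speed limit or range.

## Robot

A 7-joint arm with a two-finger parallel gripper is mounted at the origin on the work surface. World frame = base frame: x ahead of the robot, y to its left, z up, the work surface at z = 0. Lengths are in m, angles in degrees, forces in N, time in s.
With the tool pointing down it reaches from about 0.4 to 0.875 m from the base axis. Payload 4.4 kg.
Tool frame: the origin (TCP) lies midway between the tips of the shut fingers; the grasp point (between the pads) lies 19 mm behind it; z points along the fingers, y is the line along which they close (so a half turn about z gives the same grasp; the last joint's range is limited). The gripper opens to 85 mm and grips with 20 to 120 N. Pads are 22 mm wide; open, the fingers measure 114 mm over their backs; the gripper's body (76 mm by 85 mm) begins 54 mm behind the grasp point. The pads swing forward as they close: fully open they stand 13 mm farther back than shut.
Start: joints at [73.064, 36.005, 2.206, 86.941, -1.547, 57.084, -1.146], TCP at [0.148, -0.633, 0.231] pointing down, gripper open.
Joint ranges: [-175.42, 175.42], [-21.48, 121.26], [-71.46, 75.88], [10.55, 141.38], [-63.04, 243.04], [13.31, 113.54], [-168.57, 168.57]. Speed limits (degrees/s): [147.25, 147.25, 180, 180, 180, 180, 180].

## Interface

Orientations are given as [roll, pitch, yaw] about the fixed x, y, z axes, in that order (R = Rz(yaw) Ry(pitch) Rx(roll)).
In Python, from workcell import monitor, eyes, workorder gives the robot as it stands.
- The arm moves only by the shell command python3 -m inch 'ROWS' [FORCE]. ROWS is JSON, a list of rows, each an object with "jaw": the opening, from 0 (shut) to 1 (fully open); "offset": the shift along the tool's x, y, z in m, a list of three; "yaw": the turn about the tool's z in rad. A call has 1 to 8 rows; each row is the pose to reach, as a shift and turn from the pose commanded when the call began, along the tool's axes at that moment; what a row does not reach only later rows make up. A row lasts 1/10 s, in which the tool goes at most 50 mm and 8.59 degrees, less where a joint would pass 70% of its speed; a pose out of reach is approached as far as the arm can. A call with a gripper value outside its range is refused whole. The fingers move at their own pace and stop on an object; FORCE is the grip in N (left out, the last holds). Time passes only in rows, so rows that repeat a pose let the fingers close. It gives the time, the measured TCP pose, the force, the opening and the grip force at its end, in the units of the state.
- monitor.state(): the state, without advancing time (a new reading comes with each control period).
- eyes.read_camera(name): name is "scene" or "top" or "wrist"; returns the picture (384x512x3 uint8, red, green, blue); there is no depth.
- eyes.calibration(name): a dict with "fx", "fy", "cx", "cy" (pixels), "pose" (4x4, takes a point from camera to world coordinates). Camera axes: x right, y up, looking along -z (the intrinsics and any distortion apply to the point x, -y, -z); pixel columns grow to the right and rows downward; lengths in m; the calibration is good to about 2 mm. A picture is of the moment at which its call begins: read the wrist's pose just before it. calibration takes no time and is no camera call; for the wrist camera it gives the pose at the moment of the call.
- workorder.finish_job(): hands the job in; it is judged then, once.
The state is a dict: "time": time; "q": joint angles; "qd": joint speeds; "joint_efforts": joint torques, N m; "eef_pos": TCP position; "ee_rot": TCP orientation; "force": force on the tool from outside, world axes, zero at the start; "ft_torque": the same for the moment, N m; "finger_gap": finger opening in m; "grip_force": force on a finger pad.
Only numpy, scipy, OpenCV 4.12 (cv2) and the standard library are available. Lean on these libraries where they do the work, as an engineer would, in place of code of your own. Each camera call takes 0.05 s, during which the arm holds its last target. There are 200 camera calls.

## Working session

There is one attempt and no reset: what is moved stays moved. The work goes in short steps, Python scripts to look and compute and a shell command to move; the robot and the scene stay as the last step left them, time stands still between calls to the robot, and variables do not carry over. Pictures are saved under pics/ and viewed, at most 10 in all, crops included, and the job is handed in when it is done.

```bash
mkdir -p pics; ls; cat > h.py <<'E'
import numpy as np, cv2
from workcell import monitor, eyes, workorder
def ray(c,u,v):
    P=np.array(c["pose"]); d=P[:3,:3]@np.array([(u-c["cx"])/c["fx"],-(v-c["cy"])/c["fy"],-1.]); return P[:3,3],d
def onz(c,u,v,z):
    o,d=ray(c,u,v); return o+d*(z-o[2])/d[2]
def proj(c,p):
    P=np.array(c["pose"]); q=P[:3,:3].T@(np.array(p)-P[:3,3]); return c["cx"]+c["fx"]*q[0]/-q[2], c["cy"]+c["fy"]*q[1]/q[2]
def shot(name,fn):
    c=eyes.calibration(name); im=eyes.read_camera(name); cv2.imwrite("pics/"+fn,im[:,:,::-1]); np.save("pics/"+fn+".npy",c,allow_pickle=True); return im,c
def load(fn):
    return cv2.imread("pics/"+fn)[:,:,::-1], np.load("pics/"+fn+".npy",allow_pickle=True).item()
E
python3 - <<'E'
from h import *
a,c=shot("top","top1.png"); b,d=shot("scene","scene1.png")
print(c,d); print(monitor.state())
cv2.imwrite("pics/both.png",np.hstack([a,b])[:,:,::-1][:, :])
E
python3 -c "
import cv2;i=cv2.imread('pics/top1.png');cv2.imwrite('pics/t1x.png',cv2.resize(i,(800,600),interpolation=2))"
```

```text
pics
{'fx': 439.08457370193844, 'fy': 439.08457370193844, 'cx': 256.4714456571637, 'cy': 197.39921558787222, 'pose': array([[ 0.0262243 ,  0.99588176, -0.08678596,  0.43018127],
       [-0.99952879,  0.02473656, -0.01817416, -0.03287399],
       [-0.01595252,  0.08722167,  0.99606119,  1.43519354],
       [ 0.        ,  0.        ,  0.        ,  1.        ]])} {'fx': 385.006383358325, 'fy': 385.006383358325, 'cx': 260.51507965657623, 'cy': 192.0703451118396, 'pose': array([[ 0.74404066, -0.54021699,  0.39315277,  1.008043  ],
       [ 0.66804539,  0.59190936, -0.45095307, -0.56909254],
       [ 0.0109017 ,  0.59817131,  0.8012941 ,  1.01088746],
       [ 0.        ,  0.        ,  0.        ,  1.        ]])}
{'time': 0.1, 'q': array([73.06222977, 36.05616833,  2.2042627 , 86.98788626, -1.54560893,
       57.08358174, -1.14534572]), 'qd': array([ 0.00101033, -0.09899684, -0.04698027, -0.08213278,  0.05305727,
        0.05972364, -0.00306276]), 'joint_efforts': array([ 2.53646169e-03, -5.64541090e+01,  1.23055927e+00, -1.93973726e+01,
        1.13454953e-02,  5.42781185e-03, -6.19386356e-06]), 'eef_pos': array([ 0.14795685, -0.63238259,  0.23046598]), 'ee_rot': array([-1.79902129e+02,  3.12912170e-03,  1.31678394e+01]), 'force': array([ 0.99529041,  0.3617298 , -0.75248921]), 'ft_torque': array([0.01462075, 0.02235322, 0.01293567]), 'grip_force': 0.0, 'finger_gap': 0.08549717879696093}
```

View pics/t1x.png

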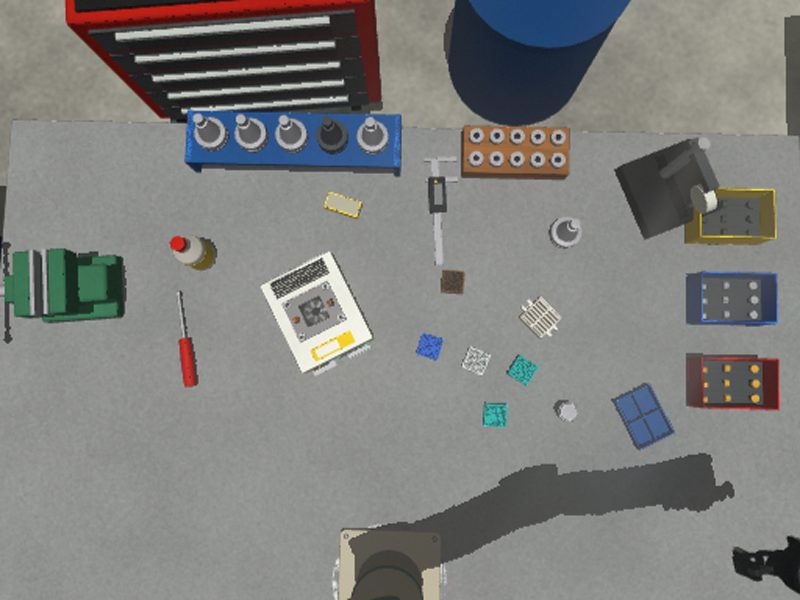

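View pics/scene1.png

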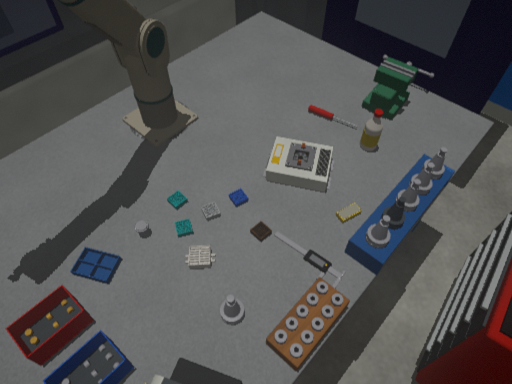

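In the top view (800x600), the filter candidates are blue (429,347), bright grey mesh (476,360), turquoise (522,369) and (495,414), and brown (452,282). The colourless bright one at (476,360) fits. The cover is at (540,316), and the unit with its guard is at about (316,312), hooks at (297,332) and (330,293). I'll measure these and confirm the filter in a crop.

```bash
python3 - <<'E'
from h import *
a,c=load("top1.png")
hsv=cv2.cvtColor(a,cv2.COLOR_RGB2HSV)
s=512/800
def rect(u,v,r,mask,z,name):
    m=np.zeros(mask.shape,np.uint8); u,v=int(u*s),int(v*s); m[v-r:v+r,u-r:u+r]=mask[v-r:v+r,u-r:u+r]
    m=cv2.morphologyEx(m,cv2.MORPH_CLOSE,np.ones((3,3)))
    n,l,st,ce=cv2.connectedComponentsWithStats(m); k=1+np.argmax(st[1:,4])
    p=np.argwhere(l==k)[:,::-1]
    w=np.array([onz(c,x,y,z)[:2] for x,y in p])*1000
    (cx,cy),(ww,hh),an=cv2.minAreaRect(w.astype(np.float32)); print(name,len(p),(cx,cy),(ww,hh),an, ce[k])
br=((hsv[:,:,2]>150)).astype(np.uint8)
rect(476,360,14,br,.018,"clean"); rect(540,316,20,br,.02,"cover"); rect(316,312,50,br,.055,"unit")
orange=((hsv[:,:,1]>120)&(hsv[:,:,0]<14)&(hsv[:,:,2]>90)).astype(np.uint8)
rect(297,332,8,orange,.08,"hk1"); rect(330,293,8,orange,.08,"hk2")
cr=lambda x,y,w,h:cv2.resize(a[int(y*s):int((y+h)*s),int(x*s):int((x+w)*s)],(400,400),interpolation=2)
cv2.imwrite("pics/crop1.png",np.hstack([cr(400,270,180,180),cr(250,245,135,135)])[:,:,::-1])
E
```

```text
clean 236 (443.0589904785156, -161.17633056640625) (46.61593246459961, 67.18950653076172) 67.74922180175781 [304.04661017 230.87288136]
cover 466 (543.3959350585938, -292.1155090332031) (90.11129760742188, 74.16667175292969) 38.72551345825195 [345.39484979 202.51287554]
unit 3558 (532.603515625, 146.20758056640625) (381.1783752441406, 226.6251983642578) 33.85261154174805 [205.53400787 207.01349073]
hk1 5 (520.9584350585938, 200.52223205566406) (3.109354257583618, 6.265134334564209) 1.4370628595352173 [189.2 204.4]
hk2 6 (558.4261474609375, 134.99977111816406) (6.275689125061035, 3.112614393234253) 2.0215001106262207 [210.5 193. ]
```

View pics/crop1.png

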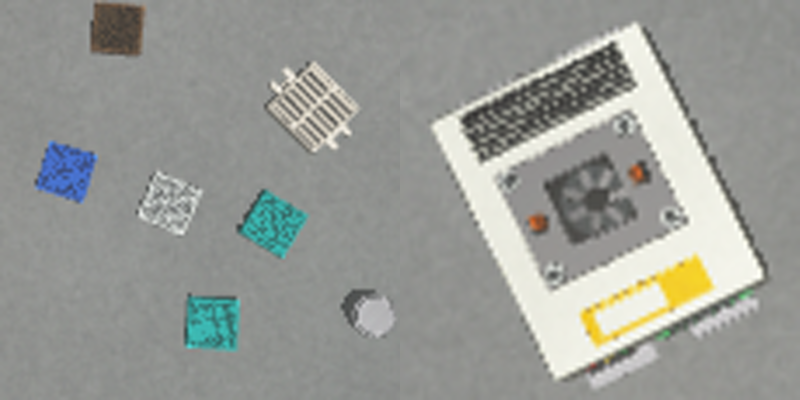

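The crop confirms it: the bright colourless mesh at crop (170,203) is the clean filter. The cover is at (312,107), with its lugs along the (62,55) direction. The hooks are at (538,222) and (640,172). They measure 75.5 mm apart and should be 75, so the scale is right. Next I'll work out the moves.

```bash
cat >> h.py <<'E'
def Rz(a): a=np.radians(a); return np.array([[np.cos(a),-np.sin(a)],[np.sin(a),np.cos(a)]])
def go(x,y,z,yaw,st=None):
    st=st or monitor.state(); p=st["eef_pos"]; w=st["ee_rot"][2]
    d=Rz(-w)@np.array([x-p[0],y-p[1]]); dy=(yaw-w+90)%180-90
    print("offset [%.4f,%.4f,%.4f] yaw %.3f (%.1f deg) alt %.3f dist %.3f"%(d[0],-d[1],p[2]-z,-np.radians(dy),dy,-np.radians(dy)+np.pi*np.sign(dy),np.hypot(*d)))
E
python3 - <<'E'
from h import *
a,c=load("top1.png"); s=.64
f=lambda P,z:[onz(c,(x*.45+400)*s-.5,(y*.45+270)*s-.5,z)[:2] for x,y in P]
g=lambda P,z:[onz(c,((x-400)*.3375+250)*s-.5,(y*.3375+245)*s-.5,z)[:2] for x,y in P]
F=np.array(f([(155,172),(202,187),(184,236),(138,220)],.018)); fc=F.mean(0); e=F[1]-F[0]; e2=F[2]-F[1]
ang=lambda e:np.degrees(np.arctan2(e[1],e[0]))
print("filter",fc,ang(e),ang(e2),np.linalg.norm(e),np.linalg.norm(e2))
C=np.array(f([(312,107),(280,80),(342,135)],.02)); print("cover",C[0],ang(C[2]-C[1]))
G=np.array(g([(502,182),(625,120),(684,216),(552,290)],.063)); print("guard",G.mean(0),ang(G[1]-G[0]),ang(G[2]-G[1]),[np.linalg.norm(G[i]-G[i-1]) for i in range(4)])
w=ang(e)%90; print(w); go(*fc,.2,w)
k=eyes.calibration("wrist"); st=monitor.state(); print(k, st["eef_pos"])
E
```

```text
filter [ 0.44923877 -0.16379144] -106.27675667795468 160.7600769824692 0.04551146163198024 0.0482939443263586
cover [ 0.54211561 -0.29384341] -130.72341424649014
guard [0.53750708 0.16717234] -61.607703463547615 -146.68071502169542 [np.float64(0.08132698024197192), np.float64(0.09347126067724848), np.float64(0.07719771763204761), np.float64(0.10216918523788186)]
73.72324332204532
offset [0.4001,-0.3876,0.0305] yaw -1.057 (60.6 deg) alt 2.085 dist 0.557
{'fx': 271.4654929131452, 'fy': 271.4654929131452, 'cx': 258.1589122837139, 'cy': 193.59809924853528, 'pose': array([[ 2.28984148e-01,  9.29939979e-01,  2.87711480e-01,
         2.20795876e-01],
       [-9.73429726e-01,  2.19029993e-01,  6.67864540e-02,
        -6.16285943e-01],
       [-9.10050003e-04, -2.95359947e-01,  9.55385615e-01,
         3.72005992e-01],
       [ 0.00000000e+00,  0.00000000e+00,  0.00000000e+00,
         1.00000000e+00]])} [ 0.14795685 -0.63238259  0.23046598]
```

```bash
R='{"jaw":1,"offset":[0.27,-0.26,0.03],"yaw":-1.057}'; python3 -m inch '[{"jaw":1,"offset":[0.034,-0.033,0.004],"yaw":-0.12},{"jaw":1,"offset":[0.068,-0.066,0.008],"yaw":-0.25},{"jaw":1,"offset":[0.102,-0.099,0.012],"yaw":-0.38},{"jaw":1,"offset":[0.136,-0.132,0.016],"yaw":-0.51},{"jaw":1,"offset":[0.170,-0.165,0.02],"yaw":-0.64},{"jaw":1,"offset":[0.204,-0.198,0.024],"yaw":-0.77},{"jaw":1,"offset":[0.238,-0.231,0.027],"yaw":-0.9},{"jaw":1,"offset":[0.272,-0.264,0.03],"yaw":-1.03}]'; python3 -c "
from h import *
go(.449,-.164,.2,73.7)"
```

```text
time: 0.9
eef_pos: [0.3533, -0.3122, 0.2012]
ee_rot: [-180.0, -0.0, 72.5]
force: [0.9, 0.2, -0.0]
finger_gap: 0.0851
grip_force: 0.0
offset [0.1701,0.0466,0.0012] yaw -0.022 (1.2 deg) alt 3.120 dist 0.176
```

```bash
python3 -m inch '[{"jaw":1,"offset":[0.043,0.012,0.015],"yaw":-0.01},{"jaw":1,"offset":[0.086,0.024,0.03],"yaw":-0.02},{"jaw":1,"offset":[0.128,0.036,0.045],"yaw":-0.02},{"jaw":1,"offset":[0.17,0.047,0.06],"yaw":-0.02},{"jaw":1,"offset":[0.17,0.047,0.06],"yaw":-0.02},{"jaw":1,"offset":[0.17,0.047,0.06],"yaw":-0.02}]'; python3 - <<'E'
from h import *
st=monitor.state(); im,c=shot("wrist","w1.png")
m=((im.min(2)>135)).astype(np.uint8)
m=cv2.morphologyEx(m,cv2.MORPH_CLOSE,np.ones((9,9)))
n,l,s,ce=cv2.connectedComponentsWithStats(m)
for k in range(1,n):
    if s[k,4]>300:
        p=np.argwhere(l==k)[:,::-1]; w=np.array([onz(c,x,y,.018)[:2] for x,y in p])*1000
        print(s[k],ce[k],cv2.minAreaRect(w.astype(np.float32)))
print(proj(c,[*st["eef_pos"][:2],.018]),st["eef_pos"],st["ee_rot"])
E
```

```text
time: 1.5
eef_pos: [0.4496, -0.1651, 0.1407]
ee_rot: [-179.9, -0.0, 73.5]
force: [1.0, -0.5, 0.0]
finger_gap: 0.0851
grip_force: 0.0
[     0      0    512    347 114014] [273.00577122 150.57385935] ((437.2880859375, -180.17221069335938), (365.0296936035156, 628.388671875), 74.36353302001953)
[  78  349   47   35 1090] [101.97889908 369.47522936] ((186.22752380371094, -335.02813720703125), (56.29924392700195, 60.41850662231445), 73.67023468017578)
[ 392  349   48   35 1080] [414.17592593 369.63055556] ((578.2735595703125, -449.9341125488281), (56.217586517333984, 61.26222229003906), 73.67023468017578)
(np.float64(258.5157898390798), np.float64(186.53407816391046)) [ 0.44960403 -0.16508656  0.14073797] [-1.79907345e+02 -9.21674141e-03  7.35219045e+01]
```

View pics/w1.png

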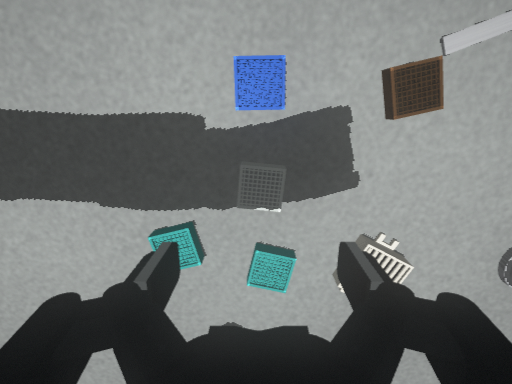

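The wrist view shows the filter in the arm's shadow, with top-face corners at about (239,163), (286,166), (282,209), (237,208). The turquoise look-alikes are clear of the finger paths.

```bash
python3 - <<'E'
from h import *
im,c=load("w1.png")
g=im[150:220,225:300].astype(float).mean(2); 
t=cv2.resize(im[140:230,210:310],(800,720),interpolation=cv2.INTER_CUBIC).astype(float)
t=np.clip(t*2,0,255)[:600]; cv2.imwrite("pics/w1c.png",t[:,:,::-1])
F=np.array([onz(c,x,y,.018)[:2] for x,y in [(239,163),(286,166),(282,209),(237,208)]])
print(F.mean(0),[np.linalg.norm(F[i]-F[i-1]) for i in range(4)],[np.degrees(np.arctan2(*(F[i]-F[i-1])[::-1]))%90 for i in range(4)])
E
```

```text
[ 0.45184885 -0.16631101] [np.float64(0.0472721184997996), np.float64(0.04647034309843494), np.float64(0.045355314630714134), np.float64(0.0466698615546042)] [np.float64(69.88439210752983), np.float64(69.90573477338148), np.float64(70.08577667546805), np.float64(72.25989484655494)][ WARN:0@0.209] global loadsave.cpp:1063 imwrite_ Unsupported depth image for selected encoder is fallbacked to CV_8U.
```

View pics/w1c.png

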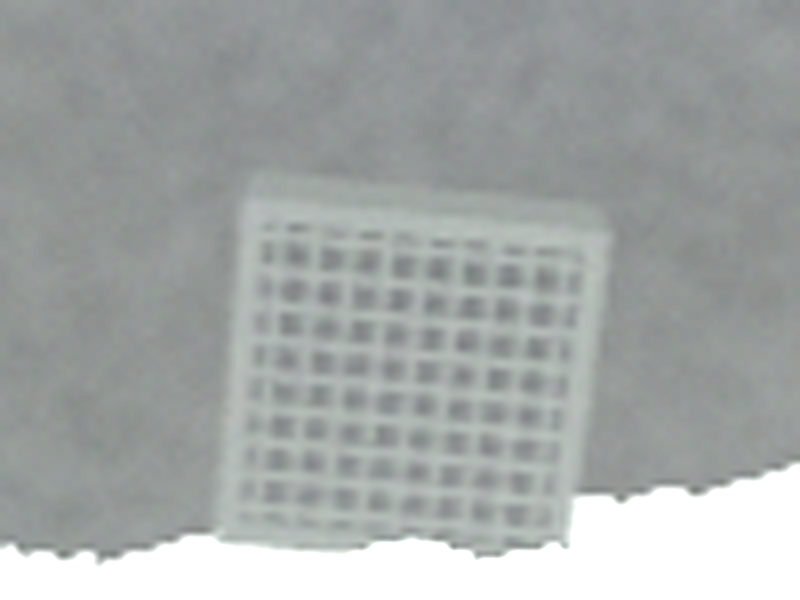

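```bash
python3 -c "
from h import *
go(.4514,-.1672,.009,70)"
```

```text
offset [0.0001,0.0024,0.1321] yaw 0.058 (-3.4 deg) alt -3.083 dist 0.002
```

```bash
python3 -m inch '[{"jaw":1,"offset":[0,0.0024,0.04],"yaw":0.06},{"jaw":1,"offset":[0,0.0024,0.08],"yaw":0.06},{"jaw":1,"offset":[0,0.0024,0.11],"yaw":0.06},{"jaw":1,"offset":[0,0.0024,0.125],"yaw":0.06},{"jaw":1,"offset":[0,0.0024,0.132],"yaw":0.06},{"jaw":1,"offset":[0,0.0024,0.132],"yaw":0.06},{"jaw":0.3,"offset":[0,0.0024,0.132],"yaw":0.06},{"jaw":0.3,"offset":[0,0.0024,0.132],"yaw":0.06}]' 30;  python3 -m inch '[{"jaw":0.3,"offset":[0,0,0],"yaw":0},{"jaw":0.3,"offset":[0,0,0],"yaw":0},{"jaw":0.3,"offset":[0,0,0],"yaw":0},{"jaw":0.3,"offset":[0,0,0],"yaw":0}]'
```

```text
time: 2.35
eef_pos: [0.4525, -0.1678, 0.0104]
ee_rot: [179.9, -0.0, 69.8]
force: [-0.1, -0.2, 0.2]
finger_gap: 0.0593
grip_force: 0.0
time: 2.75
eef_pos: [0.4525, -0.1676, 0.0104]
ee_rot: [179.9, 0.0, 69.9]
force: [0.3, 0.1, 5.8]
finger_gap: 0.0448
grip_force: 30.0
```

```bash
python3 -c "
from h import *
go(.5635,.124,.19,119.5)"
```

```text
offset [0.3120,0.0039,-0.1796] yaw -0.866 (49.6 deg) alt 2.275 dist 0.312
```

```bash
python3 -m inch '[{"jaw":0.3,"offset":[0,0,-0.03],"yaw":0},{"jaw":0.3,"offset":[0,0,-0.07],"yaw":0},{"jaw":0.3,"offset":[0.03,0,-0.11],"yaw":-0.12},{"jaw":0.3,"offset":[0.07,0,-0.14],"yaw":-0.25},{"jaw":0.3,"offset":[0.112,0.001,-0.16],"yaw":-0.38},{"jaw":0.3,"offset":[0.155,0.002,-0.18],"yaw":-0.5},{"jaw":0.3,"offset":[0.2,0.003,-0.18],"yaw":-0.62},{"jaw":0.3,"offset":[0.24,0.004,-0.18],"yaw":-0.74}]' ; python3 -c "
from h import *
go(.5635,.124,.19,119.5)"
```

```text
time: 3.55
eef_pos: [0.5391, 0.059, 0.191]
ee_rot: [179.8, 0.1, 112.6]
force: [1.0, -1.7, -0.5]
finger_gap: 0.0449
grip_force: 31.8
offset [0.0506,0.0475,0.0010] yaw -0.120 (6.9 deg) alt 3.021 dist 0.069
```

```bash
python3 -m inch '[{"jaw":0.3,"offset":[0.025,0.023,0],"yaw":-0.06},{"jaw":0.3,"offset":[0.045,0.042,0],"yaw":-0.12},{"jaw":0.3,"offset":[0.05,0.047,0],"yaw":-0.12},{"jaw":0.3,"offset":[0.05,0.047,0],"yaw":-0.12}]' ; python3 - <<'E'
from h import *
st=monitor.state(); im,c=shot("wrist","w2.png")
hsv=cv2.cvtColor(im,cv2.COLOR_RGB2HSV)
m=((hsv[:,:,1]>110)&(hsv[:,:,0]<16)&(hsv[:,:,2]>60)).astype(np.uint8)
n,l,s,ce=cv2.connectedComponentsWithStats(m)
for k in range(1,n):
    if s[k,4]>30: print(s[k],ce[k],onz(c,*ce[k],.078))
print(st["eef_pos"],st["ee_rot"])
E
```

```text
time: 3.95
eef_pos: [0.5625, 0.1218, 0.1895]
ee_rot: [180.0, 0.0, 119.2]
force: [-0.1, -0.9, -0.9]
finger_gap: 0.0447
grip_force: 31.7
[257  93  12  11 112] [262.11607143  98.00892857] [0.5233047  0.19677416 0.078     ]
[256 173  10  11 110] [260.5 178. ] [0.55764009 0.13304354 0.078     ]
[0.56248119 0.12177698 0.18946825] [1.79996085e+02 1.68371773e-04 1.19221839e+02]
```

View pics/w2.png

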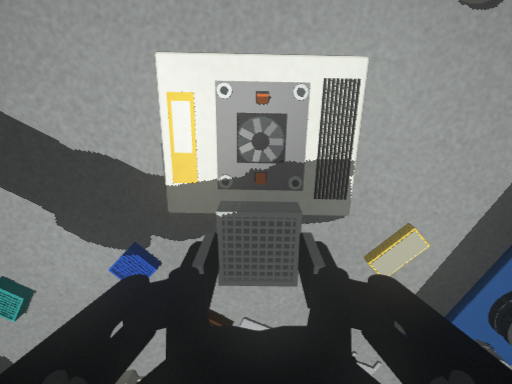

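The guard is at about (216–309, 81–190), the dark recess at about (237–286, 113–163), and the hooks at (262,98) and (260,178). The held filter's top is at (219–301, 211–285). Now I'll measure the edges at sub-pixel.

```bash
python3 - <<'E'
from h import *
im,c=load("w2.png"); g=im.astype(float).mean(2)
np.set_printoptions(linewidth=250,precision=0,suppress=True)
print("colsR row 125-155",225,g[122:152,225:300].mean(0))
print("rowsR",100,g[100:175,242:254].mean(1)); print("rowsR right",100,g[100:175,272:282].mean(1))
print("filter rows 195..",g[195:300,240:280].mean(1))
print("filt cols upper 205..315",g[212:222,205:315].mean(0)); print("lower",g[276:283,205:315].mean(0))
cv2.imwrite("pics/w2c.png",cv2.resize(np.clip(im[75:295,190:330].astype(np.uint8)*1.0,0,255),None,fx=2.7,fy=2.7,interpolation=2).astype(np.uint8)[:600,:,::-1])
E
```

```text
colsR row 125-155 225 [159. 159. 159. 159. 158. 158. 158. 158. 158. 158. 158. 138.  81.  84. 100. 112. 122. 127. 129. 130. 131. 131. 131. 131. 131. 130. 123. 108.  98. 101. 106. 106. 104. 102. 101.  97.  88.  80.  83.  90.  94.  99. 106. 112. 121. 125. 123. 120. 117.
 115. 112. 108. 104. 102. 102. 101.  98.  91.  79.  72.  84. 123. 147. 148. 148. 148. 148. 148. 147. 147. 147. 147. 146. 146. 146.]
rowsR 100 [162. 162. 162. 162. 162. 161. 161. 161. 161. 161. 161. 161. 152.  82.  77.  78.  78.  80.  85.  93.  95.  97.  97. 100.  98. 100.  99. 100. 107. 115. 124. 134. 144. 151. 157. 154. 146. 133. 120. 109.  94.  90. 104. 117. 131. 146. 155. 161. 156.
 147. 136. 122. 109. 100.  99.  98.  99.  97.  96.  93.  92.  81.  73. 143. 148. 148. 148. 147. 137. 124. 120. 114. 102.  94.  87.]
rowsR right 100 [158. 158. 158. 157. 157. 157. 157. 156. 156. 157. 156. 156. 156. 107.  72.  74.  75.  74.  74.  75.  79.  83.  90.  97. 106. 111. 113. 113. 109. 109. 106. 103.  99.  96.  95.  96.  96.  94. 118. 136. 138. 138. 137. 137. 137. 106.  94.  93.  94.
  93.  91.  92.  93.  94. 100.  98. 103. 100.  89.
[... 1067 characters left out ...]
80.  80.  80.  81.  82.  83.  82.  80.  81.  82.  83.  83.  84.  83.  83.  80.
  81.  81.  80.  79.  80.  80.  80.  81.  81.  81.  81.  82.]
lower [ 34.  33.  32.  31.  31.  31.  32.  31.  31.  32.  39.  79. 115. 102.  82.  82.  82.  81.  79.  77.  77.  79.  79.  78.  77.  77.  77.  77.  78.  79.  80.  78.  77.  77.  78.  77.  78.  80.  79.  77.  78.  78.  78.  78.  80.  81.  79.  78.  78.
  78.  78.  78.  81.  80.  79.  78.  77.  78.  78.  79.  81.  80.  78.  78.  78.  78.  78.  79.  81.  80.  77.  78.  77.  78.  78.  80.  80.  79.  77.  77.  77.  78.  78.  81.  80.  78.  77.  78.  82.  83.  83.  83. 101. 133. 134.  98.  46.  36.
  35.  34.  34.  34.  34.  34.  34.  37.  36.  36.  35.  35.]
```

View pics/w2c.png

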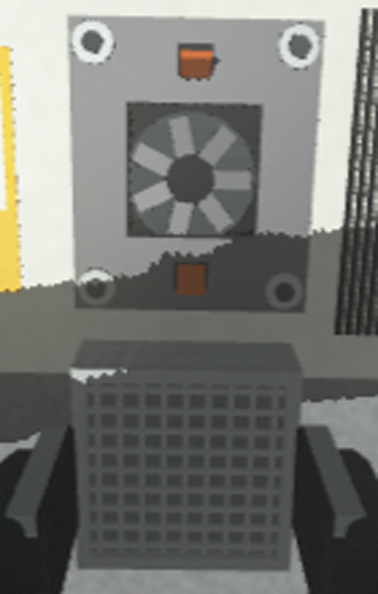

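```bash
python3 - <<'E'
from h import *
im,c=load("w2.png")
ang=lambda e:np.degrees(np.arctan2(e[1],e[0]))
tcp=np.array([.5625,.1218]); z=.1895
def quad(P,zz):
    F=np.array([onz(c,x,y,zz)[:2] for x,y in P]); d1=F[2]-F[0]; d2=F[3]-F[1]
    t=np.linalg.solve(np.array([d1,-d2]).T,F[1]-F[0]); ce=F.mean(0)
    print(ce,F[0]+t[0]*d1,[round(1e3*np.linalg.norm(F[i]-F[i-1]),1) for i in range(4)],[round(ang(F[i]-F[i-1])%90,1) for i in range(4)]); return ce
G=quad([(237,112.6),(287,113.6),(285.2,163),(237,162.4)],.063)
quad([(216,81),(309.5,82.5),(303.5,190),(218.5,189.5)],.063)
F=quad([(217,212),(301.9,213.5),(298.1,286.3),(219.3,285.4)],z+.0076)
print("filter in tool xy",Rz(-119.2)@(F-tcp)*1e3)
E
```

```text
[0.54107777 0.16471575] [0.54105396 0.16492554] [np.float64(47.6), np.float64(47.3), np.float64(47.3), np.float64(48.1)] [np.float64(28.0), np.float64(28.2), np.float64(28.9), np.float64(28.6)]
[0.54148014 0.16459527] [0.54136778 0.16513434] [np.float64(103.6), np.float64(85.7), np.float64(102.8), np.float64(87.5)] [np.float64(28.1), np.float64(28.4), np.float64(29.1), np.float64(28.9)]
[0.56194163 0.12183846] [0.56191694 0.12201316] [np.float64(45.3), np.float64(44.8), np.float64(45.0), np.float64(45.5)] [np.float64(28.4), np.float64(28.2), np.float64(29.2), np.float64(28.5)]
filter in tool xy [0.30598147 0.46865055]
```

```bash
python3 -c "
from h import *
go(.5417,.1647,.078,119.2)"
```

```text
offset [0.0491,0.0039,0.1113] yaw -0.001 (0.1 deg) alt 3.140 dist 0.049
```

```bash
python3 -m inch '[{"jaw":0.3,"offset":[0.025,0.002,0.01],"yaw":0},{"jaw":0.3,"offset":[0.049,0.0039,0.04],"yaw":0},{"jaw":0.3,"offset":[0.049,0.0039,0.075],"yaw":0},{"jaw":0.3,"offset":[0.049,0.0039,0.1],"yaw":0},{"jaw":0.3,"offset":[0.049,0.0039,0.111],"yaw":0},{"jaw":0.3,"offset":[0.049,0.0039,0.111],"yaw":0}]' ; python3 - <<'E'
from h import *
st=monitor.state(); im,c=shot("wrist","w3.png"); print(st["eef_pos"],st["ee_rot"])
p=np.array(proj(c,[*st["eef_pos"][:2],.063])).astype(int); print(p)
y=max(p[1]-110,0); cr=im[y:y+200,p[0]-130:p[0]+130]; cv2.imwrite("pics/w3c.png",np.clip(cv2.resize(cr,None,fx=3,fy=3,interpolation=2)*1.5,0,255).astype(np.uint8)[:,:,::-1]); print(y,p[0]-130)
E
```

```text
time: 4.6
eef_pos: [0.5413, 0.1635, 0.0772]
ee_rot: [-179.8, 0.0, 119.0]
force: [-0.5, 0.0, -1.0]
finger_gap: 0.0449
grip_force: 31.7
[0.54132849 0.16345965 0.07723987] [-1.79804036e+02  3.49871553e-02  1.19039185e+02]
[259 234]
124 129
```

View pics/w3c.png

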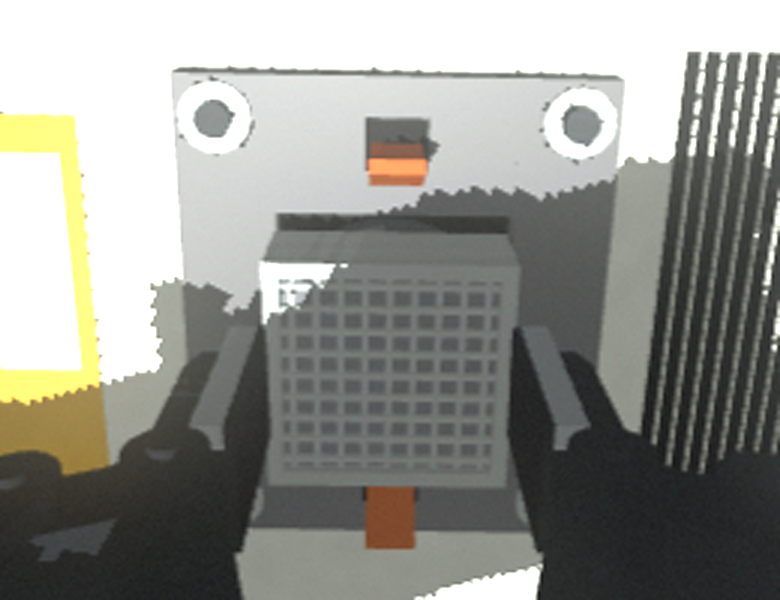

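The front edge of the recess shows at crop (277,214)–(509,217) and the filter's lower front edge at (273,232)–(513,235). I'll compare them in the tool frame.

```bash
python3 - <<'E'
from h import *
im,c=load("w3.png"); tcp=np.array([.5413,.1635])
for n,P,z in (("recess",[(277,214),(509,217)],.063),("fbot",[(273,232),(513,235)],.0668),("ftop",[(260,262),(518,263)],.0848),("guard",[(175,71),(622,79)],.063)):
    F=np.array([Rz(-119.04)@(onz(c,x/3+129-.33,y/3+124-.33,z)[:2]-tcp) for x,y in P])*1e3
    print(n,F.round(1).tolist(),"mid",F.mean(0).round(1),"len",np.linalg.norm(F[1]-F[0]).round(1))
go(.5413,.1635,.06,119)
E
```

```text
recess [[25.7, 23.4], [25.2, -23.2]] mid [25.4  0.1] len 46.6
fbot [[23.2, 23.8], [22.7, -23.6]] mid [22.9  0.1] len 47.3
ftop [[23.7, 23.5], [23.7, -21.8]] mid [23.7  0.8] len 45.3
guard [[54.2, 41.7], [52.8, -43.5]] mid [53.5 -0.9] len 85.1
offset [-0.0002,-0.0013,0.0185] yaw 0.001 (-0.1 deg) alt -3.141 dist 0.001
```

```bash
python3 -m inch '[{"jaw":0.3,"offset":[0.0013,0.0002,0],"yaw":0},{"jaw":0.3,"offset":[0.0013,0.0002,0.001],"yaw":0},{"jaw":0.3,"offset":[0.0013,0.0002,0.002],"yaw":0},{"jaw":0.3,"offset":[0.0013,0.0002,0.003],"yaw":0},{"jaw":0.3,"offset":[0.0013,0.0002,0.004],"yaw":0},{"jaw":0.3,"offset":[0.0013,0.0002,0.0047],"yaw":0},{"jaw":0.3,"offset":[0.0013,0.0002,0.0047],"yaw":0}]'
```

```text
time: 5.35
eef_pos: [0.5417, 0.1668, 0.0735]
ee_rot: [-180.0, 0.0, 119.2]
force: [0.4, -0.0, -0.7]
finger_gap: 0.0448
grip_force: 31.8
```

```bash
python3 -m inch '[{"jaw":0.3,"offset":[0,0,0],"yaw":0},{"jaw":0.3,"offset":[0,0,0],"yaw":0}]'; python3 - <<'E'
from h import *
im,c=shot("wrist","w4.png"); st=monitor.state(); t=st["eef_pos"]; print(t,st["ee_rot"],st["qd"].round(1),st["force"])
c2=eyes.calibration("wrist"); print(c2["pose"][:3,3]-c["pose"][:3,3], c["pose"][:3,3]-t)
o=load("w3.png")[1]["pose"]; print(o[:3,3]-np.array([.54133,.16346,.07724]))
p=np.array(proj(c,[*t[:2],.063])).astype(int); y=p[1]-110;x=p[0]-130; print(x,y)
cr=im[y:y+200,x:x+260]; cv2.imwrite("pics/w4c.png",np.clip(cv2.resize(cr,None,fx=3,fy=3,interpolation=2)*1.5,0,255).astype(np.uint8)[:,:,::-1])
E
```

```text
time: 5.55
eef_pos: [0.5418, 0.1669, 0.0736]
ee_rot: [-180.0, -0.0, 119.2]
force: [-0.5, 0.3, -1.3]
finger_gap: 0.0446
grip_force: 31.8
[0.54173632 0.16689667 0.07362211] [-1.79998925e+02 -1.50366890e-03  1.19165411e+02] [ 0.1  0.  -0.   0.  -0.  -0.  -0. ] [ 0.69149872  0.07204035 -0.33940249]
[-7.76732492e-08 -1.40886015e-06  6.21631708e-06] [-0.03744657  0.06500254  0.14149827]
[-0.03692495  0.06540181  0.141483  ]
129 126
```

View pics/w4c.png

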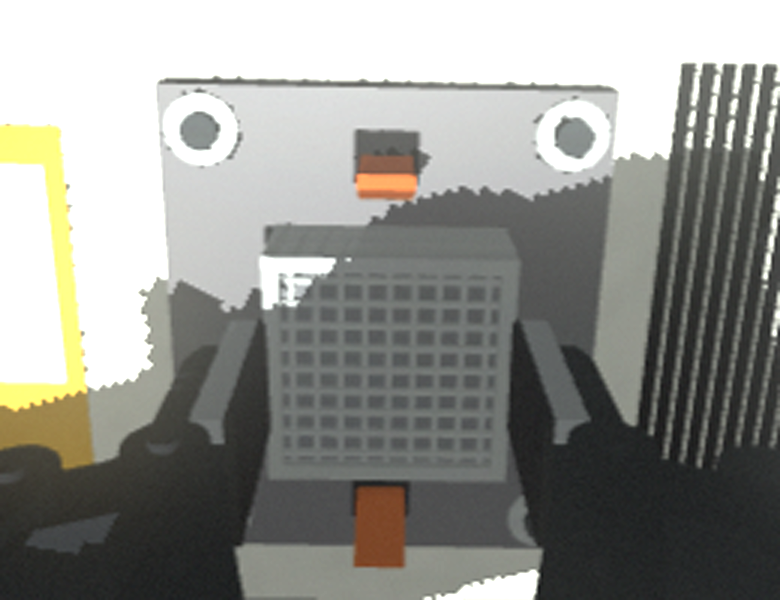

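The filter now covers the recess's front edge, and the recess's left corner shows at crop (265,228). It sits too far forward and slightly to one side, because the last shift began from a pose that hadn't settled. I'll measure the correction from the guard's front edge at (160,83)–(617,89).

```bash
python3 - <<'E'
from h import *
im,c=load("w4.png"); tcp=np.array([.54174,.1669])
for n,P,z in (("recess front (w3 world)",None,0),("fbot",[(268,228),(517,231)],.0632),("ftop",[(260,257),(520,259)],.0812),("guard",[(160,83),(617,89)],.063)):
    if P is None:
        c3=load("w3.png")[1]; W=[onz(c3,x/3+128.67,y/3+123.67,.063)[:2] for x,y in [(277,214),(509,217)]]
    else: W=[onz(c,x/3+128.67,y/3+125.67,z)[:2] for x,y in P]
    F=np.array([Rz(-119.17)@(w-tcp) for w in W])*1e3
    print(n,F.round(1).tolist(),"mid",F.mean(0).round(1),"len",np.linalg.norm(F[1]-F[0]).round(1))
E
```

```text
recess front (w3 world) [[23.0, 25.4], [22.4, -21.2]] mid [22.7  2.1] len 46.6
fbot [[22.9, 24.7], [22.3, -24.4]] mid [22.6  0.2] len 49.1
ftop [[23.6, 23.5], [23.3, -22.2]] mid [23.5  0.7] len 45.7
guard [[51.4, 43.7], [50.4, -41.8]] mid [50.9  1. ] len 85.5
```

```bash
python3 -m inch '[{"jaw":0.3,"offset":[-0.0011,-0.0008,-0.002],"yaw":0},{"jaw":0.3,"offset":[-0.0011,-0.0008,-0.002],"yaw":0},{"jaw":0.3,"offset":[-0.0011,-0.0008,-0.001],"yaw":0},{"jaw":0.3,"offset":[-0.0011,-0.0008,0],"yaw":0},{"jaw":0.3,"offset":[-0.0011,-0.0008,0.001],"yaw":0},{"jaw":0.3,"offset":[-0.0011,-0.0008,0.0015],"yaw":0},{"jaw":0.3,"offset":[-0.0011,-0.0008,0.0015],"yaw":0}]'
```

```text
time: 6.3
eef_pos: [0.5415, 0.1656, 0.072]
ee_rot: [-180.0, -0.0, 119.2]
force: [0.5, -0.7, -1.7]
finger_gap: 0.0448
grip_force: 31.8
```

```bash
python3 -m inch '[{"jaw":0.3,"offset":[0,0,0.0005],"yaw":0},{"jaw":0.3,"offset":[0,0,0.001],"yaw":0},{"jaw":0.3,"offset":[0,0,0.0015],"yaw":0},{"jaw":0.3,"offset":[0,0,0.0015],"yaw":0}]'
```

```text
time: 6.7
eef_pos: [0.5416, 0.1655, 0.0706]
ee_rot: [-180.0, -0.0, 119.2]
force: [-0.5, 0.2, -1.0]
finger_gap: 0.0448
grip_force: 31.8
```

```bash
python3 -m inch '[{"jaw":0.3,"offset":[0,0,0.0007],"yaw":0},{"jaw":0.3,"offset":[0,0,0.0014],"yaw":0},{"jaw":0.3,"offset":[0,0,0.002],"yaw":0},{"jaw":0.3,"offset":[0,0,0.0025],"yaw":0},{"jaw":0.3,"offset":[0,0,0.003],"yaw":0},{"jaw":0.3,"offset":[0,0,0.003],"yaw":0}]'
```

```text
time: 7.3
eef_pos: [0.5415, 0.1655, 0.0676]
ee_rot: [-180.0, -0.0, 119.2]
force: [0.6, -0.2, -1.3]
finger_gap: 0.0451
grip_force: 31.8
```

```bash
python3 -m inch '[{"jaw":0.3,"offset":[0,0,0.0005],"yaw":0},{"jaw":0.3,"offset":[0,0,0.001],"yaw":0},{"jaw":0.3,"offset":[0,0,0.0013],"yaw":0},{"jaw":0.3,"offset":[0,0,0.0013],"yaw":0}]'
```

```text
time: 7.7
eef_pos: [0.5416, 0.1655, 0.0663]
ee_rot: [-180.0, 0.0, 119.2]
force: [-0.6, -0.3, -1.0]
finger_gap: 0.045
grip_force: 31.8
```

```bash
python3 -m inch '[{"jaw":0.3,"offset":[0,0,0.0004],"yaw":0},{"jaw":0.3,"offset":[0,0,0.0008],"yaw":0},{"jaw":0.3,"offset":[0,0,0.0008],"yaw":0}]'
```

```text
time: 8.0
eef_pos: [0.5416, 0.1655, 0.0656]
ee_rot: [180.0, 0.0, 119.2]
force: [-0.1, -0.1, 0.0]
finger_gap: 0.0449
grip_force: 31.8
```

```bash
python3 -m inch '[{"jaw":0.3,"offset":[0,0,0.0004],"yaw":0},{"jaw":0.3,"offset":[0,0,0.0006],"yaw":0},{"jaw":0.3,"offset":[0,0,0.0006],"yaw":0}]'
```

```text
time: 8.3
eef_pos: [0.5416, 0.1655, 0.0655]
ee_rot: [180.0, 0.0, 119.2]
force: [-1.7, -1.2, 5.3]
finger_gap: 0.045
grip_force: 32.3
```

```bash
python3 -m inch '[{"jaw":0.3,"offset":[0,0,-0.0006],"yaw":0},{"jaw":0.7,"offset":[0,0,-0.0006],"yaw":0},{"jaw":0.8,"offset":[0,0,-0.0006],"yaw":0},{"jaw":0.8,"offset":[0,0,-0.0006],"yaw":0},{"jaw":0.8,"offset":[0,0,-0.0006],"yaw":0},{"jaw":0.8,"offset":[0,0,-0.01],"yaw":0},{"jaw":0.8,"offset":[0,0,-0.04],"yaw":0},{"jaw":0.8,"offset":[0,0,-0.08],"yaw":0}]'; python3 -m inch '[{"jaw":1,"offset":[-0.03,0,-0.03],"yaw":0},{"jaw":1,"offset":[-0.05,0,-0.045],"yaw":0},{"jaw":1,"offset":[-0.05,0,-0.045],"yaw":0},{"jaw":1,"offset":[-0.05,0,-0.045],"yaw":0},{"jaw":1,"offset":[-0.05,0,-0.045],"yaw":0}]'; python3 - <<'E'
from h import *
im,c=shot("wrist","w5.png"); st=monitor.state(); t=st["eef_pos"]; print(t,st["ee_rot"])
x,y=160,60; cv2.imwrite("pics/w5c.png",np.clip(cv2.resize(im[60:210,160:360],None,fx=4,fy=4,interpolation=2)*1.5,0,255).astype(np.uint8)[:,:,::-1])
go(.5421,-.2938,.16,49.3)
E
```

```text
time: 9.1
eef_pos: [0.5403, 0.165, 0.1448]
ee_rot: [-179.8, -0.0, 119.2]
force: [0.5, -0.0, 0.3]
finger_gap: 0.0686
grip_force: 0.0
time: 9.6
eef_pos: [0.5647, 0.123, 0.1893]
ee_rot: [-179.9, -0.1, 119.3]
force: [-0.7, -0.2, -0.3]
finger_gap: 0.0855
grip_force: 0.0
[0.56463699 0.12304191 0.18910485] [-1.79901677e+02 -7.61464340e-02  1.19282840e+02]
offset [-0.3526,-0.2235,0.0291] yaw 1.221 (-70.0 deg) alt -1.920 dist 0.417
```

View pics/w5c.png

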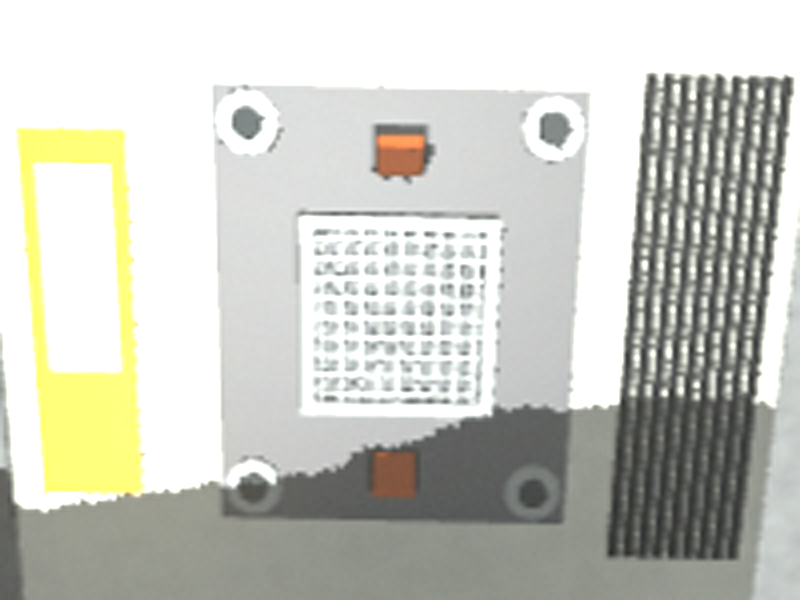

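The filter lies flat in the recess, at crop (298–502, 212–416). Guard corners are at (214,86), (589,94), (563,523) and (223,517). Now I'll go to the cover.

```bash
python3 -m inch '[{"jaw":1,"offset":[-0.03,-0.02,0],"yaw":0.13},{"jaw":1,"offset":[-0.065,-0.041,0],"yaw":0.26},{"jaw":1,"offset":[-0.1,-0.063,0],"yaw":0.39},{"jaw":1,"offset":[-0.135,-0.086,0],"yaw":0.52},{"jaw":1,"offset":[-0.172,-0.109,0],"yaw":0.65},{"jaw":1,"offset":[-0.21,-0.133,0.005],"yaw":0.78},{"jaw":1,"offset":[-0.247,-0.156,0.01],"yaw":0.91},{"jaw":1,"offset":[-0.283,-0.179,0.015],"yaw":1.04}]'; python3 - <<'E'
from h import *
go(.5421,-.2938,.16,49.3)
im,c=load("w5.png"); t=np.array([.56464,.12304])
for n,P,z in (("guard",[(214,86),(589,94),(563,523),(223,517)],.063),("ftop",[(298,214),(502,218),(495,414),(300,416)],.073),("hooks",[(400,155),(394,473)],.079)):
    W=np.array([onz(c,x/4+159.6,y/4+59.6,z)[:2] for x,y in P]); a=W[1]-W[0]
    print(n,W.mean(0),[round(1e3*np.linalg.norm(W[i]-W[i-1]),1) for i in range(len(P))],[round(np.degrees(np.arctan2(*(W[i]-W[i-1])[::-1]))%90,1) for i in range(len(P))])
E
```

```text
time: 10.45
eef_pos: [0.5471, -0.2128, 0.174]
ee_rot: [-179.9, -0.0, 59.4]
force: [0.1, -0.4, -0.6]
finger_gap: 0.0856
grip_force: 0.0
offset [-0.0722,0.0370,0.0140] yaw 0.176 (-10.1 deg) alt -2.966 dist 0.081
guard [0.54088752 0.16434722] [np.float64(102.8), np.float64(85.9), np.float64(102.6), np.float64(87.4)] [np.float64(27.8), np.float64(28.2), np.float64(28.6), np.float64(28.3)]
ftop [0.54079839 0.16524233] [np.float64(46.6), np.float64(46.5), np.float64(45.2), np.float64(46.9)] [np.float64(28.4), np.float64(28.3), np.float64(28.9), np.float64(29.9)]
hooks [0.54040748 0.1650479 ] [np.float64(71.6), np.float64(71.6)] [np.float64(28.3), np.float64(28.3)]
```

```bash
python3 -m inch '[{"jaw":1,"offset":[-0.035,0.018,0.007],"yaw":0.1},{"jaw":1,"offset":[-0.072,0.037,0.014],"yaw":0.176},{"jaw":1,"offset":[-0.072,0.037,0.014],"yaw":0.176},{"jaw":1,"offset":[-0.072,0.037,0.014],"yaw":0.176},{"jaw":1,"offset":[-0.072,0.037,0.014],"yaw":0.176}]'; python3 - <<'E'
from h import *
im,c=shot("wrist","w6.png"); st=monitor.state(); t=st["eef_pos"]; print(t,st["ee_rot"])
p=np.array(proj(c,[*t[:2],.02])).astype(int); x,y=max(p[0]-100,0),max(p[1]-75,0); print(x,y,p)
cv2.imwrite("pics/w6c.png",cv2.resize(im[y:y+150,x:x+200],None,fx=4,fy=4,interpolation=2)[:,:,::-1])
E
```

```text
time: 10.95
eef_pos: [0.5435, -0.2907, 0.1604]
ee_rot: [-179.9, -0.1, 49.7]
force: [0.6, 0.2, 0.1]
finger_gap: 0.0854
grip_force: 0.0
[ 0.54367093 -0.29068278  0.16071449] [-1.79932645e+02 -7.26116977e-02  4.96966020e+01]
158 107 [258 182]
```

View pics/w6c.png

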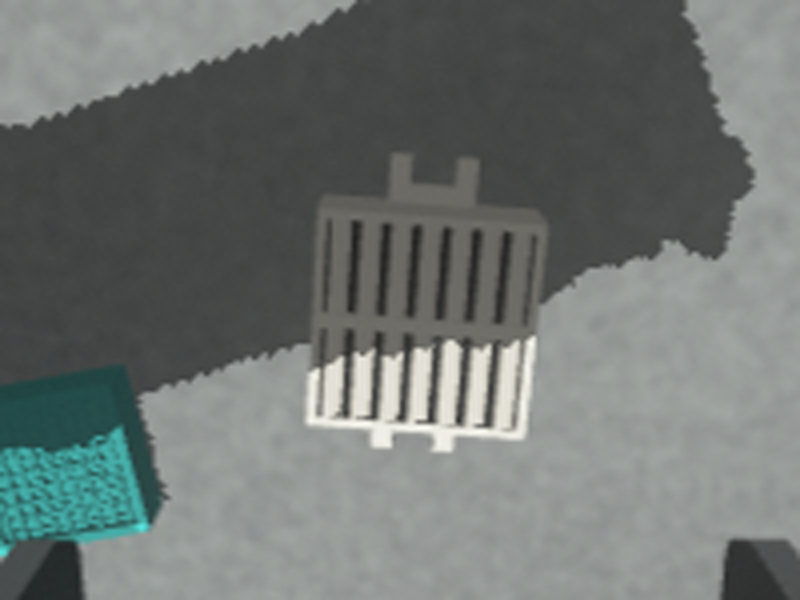

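Cover top corners are at crop (320,210), (547,222), (525,438) and (306,425), with lugs along the tool's x.

```bash
python3 - <<'E'
from h import *
im,c=load("w6.png")
W=np.array([onz(c,x/4+157.6,y/4+106.6,.024)[:2] for x,y in [(320,210),(547,222),(525,438),(306,425)]])
print(W.mean(0),[round(1e3*np.linalg.norm(W[i]-W[i-1]),1) for i in range(4)],[round(np.degrees(np.arctan2(*(W[i]-W[i-1])[::-1]))%90,1) for i in range(4)])
a=np.mean([np.degrees(np.arctan2(*(W[i]-W[i-1])[::-1]))%90 for i in range(4)])
go(*W.mean(0),.006,a+.6)
E
```

```text
[ 0.54435296 -0.2989774 ] [np.float64(59.5), np.float64(58.7), np.float64(60.1), np.float64(60.2)] [np.float64(44.8), np.float64(46.7), np.float64(46.2), np.float64(46.1)]
offset [-0.0059,0.0059,0.1547] yaw 0.055 (-3.1 deg) alt -3.087 dist 0.008
```

```bash
python3 -m inch '[{"jaw":1,"offset":[-0.006,0.006,0.045],"yaw":0.055},{"jaw":1,"offset":[-0.006,0.006,0.085],"yaw":0.055},{"jaw":1,"offset":[-0.006,0.006,0.105],"yaw":0.055},{"jaw":1,"offset":[-0.006,0.006,0.105],"yaw":0.055},{"jaw":1,"offset":[-0.006,0.006,0.105],"yaw":0.055}]'; python3 -c "
from h import *
go(.5443,-.299,.006,46.5)"
```

```text
time: 11.5
eef_pos: [0.5446, -0.3005, 0.0565]
ee_rot: [180.0, -0.0, 46.5]
force: [0.2, -0.7, -0.0]
finger_gap: 0.0856
grip_force: 0.0
offset [0.0009,-0.0012,0.0505] yaw -0.001 (0.0 deg) alt 3.141 dist 0.002
```

```bash
python3 -m inch '[{"jaw":1,"offset":[0.0009,-0.0012,0.025],"yaw":0},{"jaw":1,"offset":[0.0009,-0.0012,0.042],"yaw":0},{"jaw":1,"offset":[0.0009,-0.0012,0.05],"yaw":0},{"jaw":1,"offset":[0.0009,-0.0012,0.05],"yaw":0},{"jaw":0.5,"offset":[0.0009,-0.0012,0.05],"yaw":0},{"jaw":0.5,"offset":[0.0009,-0.0012,0.05],"yaw":0},{"jaw":0.5,"offset":[0.0009,-0.0012,0.05],"yaw":0},{"jaw":0.5,"offset":[0.0009,-0.0012,0.05],"yaw":0}]' 45; python3 -m inch '[{"jaw":0.5,"offset":[0,0,0],"yaw":0},{"jaw":0.5,"offset":[0,0,0],"yaw":0}]'
```

```text
time: 12.3
eef_pos: [0.5443, -0.3008, 0.0072]
ee_rot: [179.9, -0.0, 46.3]
force: [-0.3, 0.2, 6.1]
finger_gap: 0.0588
grip_force: 49.4
time: 12.5
eef_pos: [0.5443, -0.3008, 0.0072]
ee_rot: [179.9, -0.0, 46.3]
force: [-0.5, -0.1, 6.9]
finger_gap: 0.0586
grip_force: 49.4
```

```bash
python3 -c "
from h import *
go(.5647,.123,.19,119.2)"
```

```text
offset [0.3207,-0.2778,-0.1828] yaw -1.272 (72.9 deg) alt 1.870 dist 0.424
```

```bash
python3 -m inch '[{"jaw":0.5,"offset":[0,0,-0.03],"yaw":0},{"jaw":0.5,"offset":[0,0,-0.075],"yaw":0},{"jaw":0.5,"offset":[0.02,-0.017,-0.115],"yaw":-0.12},{"jaw":0.5,"offset":[0.05,-0.043,-0.145],"yaw":-0.25},{"jaw":0.5,"offset":[0.082,-0.071,-0.17],"yaw":-0.38},{"jaw":0.5,"offset":[0.116,-0.1,-0.183],"yaw":-0.51},{"jaw":0.5,"offset":[0.152,-0.132,-0.183],"yaw":-0.64},{"jaw":0.5,"offset":[0.188,-0.163,-0.183],"yaw":-0.77}]';  python3 -c "
from h import *
go(.5647,.123,.19,119.2)"
```

```text
time: 13.3
eef_pos: [0.5554, -0.0503, 0.19]
ee_rot: [179.9, 0.0, 90.7]
force: [0.9, 0.2, -1.1]
finger_gap: 0.059
grip_force: 48.7
offset [0.1731,0.0115,-0.0000] yaw -0.497 (28.5 deg) alt 2.645 dist 0.174
```

```bash
python3 -m inch '[{"jaw":0.5,"offset":[0.038,0.0025,0],"yaw":-0.12},{"jaw":0.5,"offset":[0.076,0.005,0],"yaw":-0.24},{"jaw":0.5,"offset":[0.112,0.0075,0],"yaw":-0.36},{"jaw":0.5,"offset":[0.145,0.01,0],"yaw":-0.46},{"jaw":0.5,"offset":[0.172,0.0115,0],"yaw":-0.5},{"jaw":0.5,"offset":[0.172,0.0115,0],"yaw":-0.5},{"jaw":0.5,"offset":[0.172,0.0115,0],"yaw":-0.5},{"jaw":0.5,"offset":[0.172,0.0115,0],"yaw":-0.5}]'; python3 - <<'E'
from h import *
im,c=shot("wrist","w7.png"); st=monitor.state(); t=st["eef_pos"]; print(t,st["ee_rot"])
cv2.imwrite("pics/w7c.png",cv2.resize(np.clip(im[70:310,180:350]*1.4,0,255).astype(np.uint8),None,fx=2.5,fy=2.5,interpolation=2)[:,:,::-1])
E
```

```text
time: 14.1
eef_pos: [0.5654, 0.1185, 0.1887]
ee_rot: [-179.9, 0.1, 119.0]
force: [0.7, 0.0, -0.8]
finger_gap: 0.0592
grip_force: 48.7
[0.56546327 0.11835152 0.18880007] [-1.79947301e+02  6.61472429e-02  1.18954715e+02]
```

View pics/w7c.png

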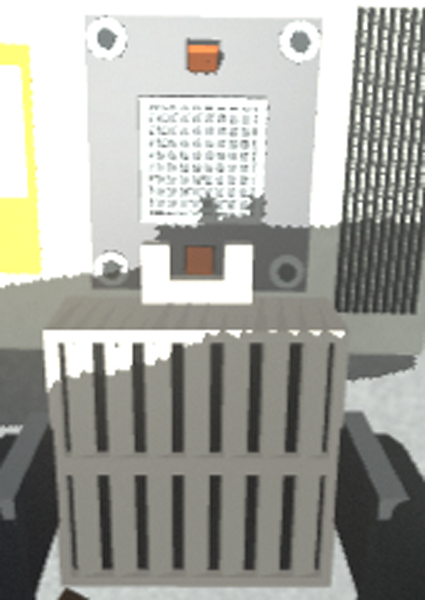

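Cover top corners are at crop (43,330), (350,330), (332,587) and (65,583), the front lug is at (141–253, 243) and the hooks are at (203,50) and (201,260). The 10-picture viewing allowance is spent (I've gone slightly over it), so from here I'll use numbers and feel only.

```bash
python3 - <<'E'
from h import *
im,c=load("w7.png"); t=np.array([.56546,.11835]); z0=.1888-.0072
def m(n,P,z):
    L=np.array([Rz(-118.95)@(onz(c,x/2.5+179.7,y/2.5+69.7,z)[:2]-t) for x,y in P])*1e3
    print(n,L.mean(0).round(1),L.round(1).tolist())
m("ctop",[(43,330),(350,330),(332,587),(65,583)],z0+.024)
m("lug",[(141,243),(253,244)],z0+.005); m("notch",[(172,260),(223,260)],z0+.005)
m("guard",[(86,15),(321,19),(308,291),(93,288)],.063)
m("filter",[(139,97),(267,99),(262,222),(141,219)],.073)
m("hook",[(203,55)],.079)
print("felt guard",Rz(-118.95)@(np.array([.5416,.1655])-t)*1e3)
E
```

```text
ctop [2.8 0.6] [[32.4, 30.7], [32.5, -28.9], [-27.3, -29.1], [-26.4, 29.7]]
lug [45.6  0.8] [[45.6, 12.9], [45.5, -11.2]]
notch [41.9  0.7] [[41.9, 6.2], [41.9, -4.8]]
guard [52.2 -1.1] [[104.2, 41.3], [103.0, -44.2], [0.3, -44.7], [1.3, 43.2]]
filter [53.2 -1.1] [[75.8, 21.9], [75.2, -24.5], [30.4, -24.0], [31.4, 22.1]]
hook [89.7 -1.2] [[89.7, -1.2]]
felt guard [52.80759353 -1.94426481]
```

```bash
python3 - <<'E'
from h import *
t=np.array([.56546,.11835]); T=t+Rz(118.95)@np.array([.0501,-.00175]); print(T); go(*T,.105,119.1)
E
```

```text
[0.54274061 0.16303671]
offset [0.0501,0.0018,0.0838] yaw -0.003 (0.1 deg) alt 3.139 dist 0.050
```

```bash
python3 -m inch '[{"jaw":0.5,"offset":[0.025,0.001,0.01],"yaw":0},{"jaw":0.5,"offset":[0.048,0.0018,0.04],"yaw":0},{"jaw":0.5,"offset":[0.048,0.0018,0.07],"yaw":0},{"jaw":0.5,"offset":[0.048,0.0018,0.084],"yaw":0},{"jaw":0.5,"offset":[0.048,0.0018,0.084],"yaw":0},{"jaw":0.5,"offset":[0.048,0.0018,0.084],"yaw":0},{"jaw":0.5,"offset":[0.048,0.0018,0.084],"yaw":0},{"jaw":0.5,"offset":[0.048,0.0018,0.084],"yaw":0}]'; python3 -c "
from h import *
go(.54274,.16304,.095,119.2)"
```

```text
time: 14.95
eef_pos: [0.5447, 0.163, 0.1062]
ee_rot: [179.9, 0.0, 119.0]
force: [0.1, 0.0, -1.0]
finger_gap: 0.059
grip_force: 48.7
offset [0.0010,-0.0017,0.0112] yaw -0.003 (0.2 deg) alt 3.139 dist 0.002
```

```bash
python3 -m inch '[{"jaw":0.5,"offset":[0.001,-0.0017,0.004],"yaw":-0.003},{"jaw":0.5,"offset":[0.001,-0.0017,0.008],"yaw":-0.003},{"jaw":0.5,"offset":[0.001,-0.0017,0.008],"yaw":-0.003},{"jaw":0.5,"offset":[0.001,-0.0017,0.008],"yaw":-0.003}]'; python3 - <<'E'
from h import *
im,c=shot("wrist","w8.png"); st=monitor.state(); t=st["eef_pos"]; yw=st["ee_rot"][2]; print(t,yw,st["force"])
hsv=cv2.cvtColor(im,cv2.COLOR_RGB2HSV)
m=((hsv[:,:,1]>110)&(hsv[:,:,0]<16)&(hsv[:,:,2]>60)).astype(np.uint8)
n,l,s,ce=cv2.connectedComponentsWithStats(m)
for k in range(1,n):
    if s[k,4]>30: print("orange",s[k],ce[k])
z=t[2]-.0072
P=lambda x,y,zz: np.array(proj(c,[*(t[:2]+Rz(yw)@np.array([x,y])),zz])).round(1)
print("pred lug tip corners",P(.0457,.012,z+.005),P(.0457,-.012,z+.005),"notch in",P(.0377,.00625,z+.005),P(.0377,-.00625,z+.005))
b=P(.042,0,z+.005).astype(int); print(b)
np.set_printoptions(linewidth=250,suppress=True,precision=0)
for r in range(b[1]-14,b[1]+22,3): print(r,b[0]-36,im[r,b[0]-36:b[0]+37].min(1))
E
```

```text
time: 15.35
eef_pos: [0.5415, 0.1632, 0.0967]
ee_rot: [-180.0, -0.0, 119.3]
force: [-0.2, -0.6, -0.2]
finger_gap: 0.0592
grip_force: 48.7
[0.54164594 0.16324457 0.09684093] 119.28250414051017 [-0.01801631 -0.43378835 -0.25700436]
orange [252 168  18   9 137] [260.47445255 171.53284672]
pred lug tip corners [237.9 166.5] [282.6 166.5] notch in [248.8 180.9] [271.6 181. ]
[260 173]
159 224 [145 145 144 145 145 145 145 144 145 146 145 145 144 144 145 144 144 144 144 144 145 144 144 144 144 128  83  79  70  71  70  70  72  70  71  70  71  71  70  69  68  70  70  71  69  70  91 129 141 125  84 106 140 140 140 141 124  83 107 140 140 139
 139 140 138 139 139 138 138 138 139 137 138]
162 224 [144 145 145 145 145 144 144 143 144 143 144 143 144 144 143 143 144 143 143 144 128  81  74  72  73  74  74  67  56  54  61  70  70  70  69  70  70  65  61  69  68  70  69  68  70  70 101 141 121  73  72  73  72  72  72  73  72  74 102 140 139 139
 138 139 138 138 137 138 139 138 137 138 138]
165 224 [143 143 143 143 143 143 144 144 144 143 144 144 144 144 143 144 145 143 143 141 121  71  73  74  72  7
[... 2144 characters left out ...]
17 217 218 217 216 217 217 217 217 217 217 217 216 217 217 217 216 216 216 216 216 216 216 215 203 149  66  67  66  66  67
  66  66  67  66  67  66  66  67  66  66  66]
189 224 [ 96  95  96  96  95  91  94  95  94  96  95  95 119 179 219 218 218 218 218 218 218 218 219 217 218 218 218 217 217 217 218 218 217 216 216 216 216 216 217 217 216 217 215 216 216 216 216 215 216 215 215 215 215 216 215 205 158  91  92  91  90  87
  89  92  92  91  90  91  90  89  91  90  91]
192 224 [97 97 96 93 93 96 96 97 96 95 96 92 95 96 99 99 99 98 96 93 97 97 99 99 98 96 97 98 97 96 96 97 97 97 95 97 96 98 97 94 87 91 96 95 97 95 96 93 90 95 96 94 95 95 95 94 91 92 91 90 88 86 86 88 93 92 91 93 90 87 89 92 90]
```

```bash
python3 - <<'E'
from h import *
im,c=load("w8.png"); t=np.array([.54165,.16324]); z=.0968-.0072
f=lambda u,v,zz: ((Rz(-119.28)@(onz(c,u,v,zz)[:2]-t))*1e3).round(2)
print("lug",f(236.2,172,z+.005),f(280.2,172,z+.005),"notch",f(247.4,176,z+.005),f(269.2,176,z+.005),"inner",f(258,181.6,z+.005))
for zz in (.078,.084): print("hook",zz,f(251.8,170,zz),f(269,170,zz), f(260,167.5,zz),f(260,176.5,zz))
E
```

```text
lug [42.67 13.  ] [ 42.7  -10.79] notch [40.46  6.97] [40.47 -4.88] inner [37.32  1.2 ]
hook 0.078 [40.17  4.96] [40.19 -5.4 ] [4.171e+01 2.000e-02] [3.616e+01 1.000e-02]
hook 0.084 [41.48  4.81] [41.49 -5.15] [42.96  0.07] [37.62  0.05]
```

Relative to the hook the lug sits 1.2 mm to the left, which the felt filter position (1.06 mm) confirms. I'll shift tool y by +1.2 mm and start down.

```bash
python3 -m inch '[{"jaw":0.5,"offset":[0,0.0012,0],"yaw":0},{"jaw":0.5,"offset":[0,0.0012,0.002],"yaw":0},{"jaw":0.5,"offset":[0,0.0012,0.004],"yaw":0},{"jaw":0.5,"offset":[0,0.0012,0.006],"yaw":0},{"jaw":0.5,"offset":[0,0.0012,0.007],"yaw":0},{"jaw":0.5,"offset":[0,0.0012,0.007],"yaw":0}]'
```

```text
time: 16.0
eef_pos: [0.5425, 0.1637, 0.0897]
ee_rot: [-180.0, -0.0, 119.3]
force: [0.2, 0.5, -0.5]
finger_gap: 0.0585
grip_force: 48.7
```

```bash
python3 -m inch '[{"jaw":0.5,"offset":[0,0,0.001],"yaw":0},{"jaw":0.5,"offset":[0,0,0.002],"yaw":0},{"jaw":0.5,"offset":[0,0,0.003],"yaw":0},{"jaw":0.5,"offset":[0,0,0.003],"yaw":0}]'
```

```text
time: 16.4
eef_pos: [0.5426, 0.1638, 0.0868]
ee_rot: [-180.0, -0.0, 119.3]
force: [-0.2, 0.2, -0.3]
finger_gap: 0.0588
grip_force: 48.7
```

```bash
python3 -m inch '[{"jaw":0.5,"offset":[0,0,0.0007],"yaw":0},{"jaw":0.5,"offset":[0,0,0.0015],"yaw":0},{"jaw":0.5,"offset":[0,0,0.002],"yaw":0},{"jaw":0.5,"offset":[0,0,0.002],"yaw":0}]'
```

```text
time: 16.8
eef_pos: [0.5427, 0.1638, 0.0848]
ee_rot: [-180.0, -0.0, 119.3]
force: [0.4, -0.4, -0.2]
finger_gap: 0.0586
grip_force: 48.7
```

```bash
python3 -m inch '[{"jaw":0.5,"offset":[0,0,0.0005],"yaw":0},{"jaw":0.5,"offset":[0,0,0.001],"yaw":0},{"jaw":0.5,"offset":[0,0,0.0015],"yaw":0},{"jaw":0.5,"offset":[0,0,0.0015],"yaw":0}]'
```

```text
time: 17.2
eef_pos: [0.5428, 0.1638, 0.0834]
ee_rot: [180.0, 0.0, 119.3]
force: [1.1, 0.3, 0.7]
finger_gap: 0.0586
grip_force: 48.7
```

```bash
python3 -m inch '[{"jaw":0.5,"offset":[0,0,0.0005],"yaw":0},{"jaw":0.5,"offset":[0,0,0.001],"yaw":0},{"jaw":0.5,"offset":[0,0,0.001],"yaw":0}]'
```

```text
time: 17.5
eef_pos: [0.5428, 0.1639, 0.0825]
ee_rot: [180.0, 0.0, 119.3]
force: [0.2, 0.6, 0.7]
finger_gap: 0.0589
grip_force: 48.9
```

```bash
python3 -m inch '[{"jaw":0.5,"offset":[0,0,0.0005],"yaw":0},{"jaw":0.5,"offset":[0,0,0.001],"yaw":0},{"jaw":0.5,"offset":[0,0,0.001],"yaw":0}]'
```

```text
time: 17.8
eef_pos: [0.5429, 0.1639, 0.0816]
ee_rot: [180.0, 0.0, 119.3]
force: [0.4, -0.8, 3.8]
finger_gap: 0.0588
grip_force: 49.1
```

```bash
python3 -m inch '[{"jaw":0.5,"offset":[0,0,0.0005],"yaw":0},{"jaw":0.5,"offset":[0,0,0.001],"yaw":0},{"jaw":0.5,"offset":[0,0,0.001],"yaw":0}]'
```

```text
time: 18.1
eef_pos: [0.5429, 0.1639, 0.0807]
ee_rot: [180.0, 0.0, 119.3]
force: [-0.5, -0.7, 6.2]
finger_gap: 0.0589
grip_force: 49.4
```

```bash
python3 -m inch '[{"jaw":0.5,"offset":[0,0,0.0005],"yaw":0},{"jaw":0.5,"offset":[0,0,0.001],"yaw":0},{"jaw":0.5,"offset":[0,0,0.001],"yaw":0}]'
```

```text
time: 18.4
eef_pos: [0.543, 0.1638, 0.0799]
ee_rot: [180.0, 0.0, 119.3]
force: [-0.6, -0.4, 7.1]
finger_gap: 0.0588
grip_force: 49.6
```

```bash
python3 -m inch '[{"jaw":0.5,"offset":[0,0,0.0005],"yaw":0},{"jaw":0.5,"offset":[0,0,0.001],"yaw":0},{"jaw":0.5,"offset":[0,0,0.001],"yaw":0}]'
```

```text
time: 18.7
eef_pos: [0.543, 0.1638, 0.0792]
ee_rot: [180.0, 0.0, 119.3]
force: [-0.8, -0.9, 9.0]
finger_gap: 0.0587
grip_force: 49.9
```

```bash
python3 -m inch '[{"jaw":0.5,"offset":[0,0,0.0005],"yaw":0},{"jaw":0.5,"offset":[0,0,0.001],"yaw":0},{"jaw":0.5,"offset":[0,0,0.001],"yaw":0}]'
```

```text
time: 19.0
eef_pos: [0.543, 0.1639, 0.0785]
ee_rot: [179.9, 0.0, 119.3]
force: [-1.4, -0.9, 11.7]
finger_gap: 0.0587
grip_force: 50.2
```

```bash
python3 -m inch '[{"jaw":0.5,"offset":[0,0,0.0005],"yaw":0},{"jaw":0.5,"offset":[0,0,0.001],"yaw":0},{"jaw":0.5,"offset":[0,0,0.001],"yaw":0}]'
```

```text
time: 19.3
eef_pos: [0.5428, 0.1637, 0.0765]
ee_rot: [180.0, 0.0, 119.3]
force: [0.6, -0.4, 2.3]
finger_gap: 0.0585
grip_force: 50.1
```

```bash
python3 -m inch '[{"jaw":0.5,"offset":[0,0,0.0005],"yaw":0},{"jaw":0.5,"offset":[0,0,0.0008],"yaw":0},{"jaw":0.5,"offset":[0,0,0.0008],"yaw":0}]'
```

```text
time: 19.6
eef_pos: [0.5428, 0.1639, 0.0757]
ee_rot: [180.0, -0.0, 119.3]
force: [-0.6, -0.3, 3.9]
finger_gap: 0.0587
grip_force: 50.5
```

```bash
python3 -m inch '[{"jaw":0.5,"offset":[0,0,0.0005],"yaw":0},{"jaw":0.5,"offset":[0,0,0.001],"yaw":0},{"jaw":0.5,"offset":[0,0,0.0015],"yaw":0},{"jaw":0.5,"offset":[0,0,0.0015],"yaw":0}]'
```

```text
time: 20.0
eef_pos: [0.5429, 0.1639, 0.0742]
ee_rot: [180.0, 0.0, 119.3]
force: [-0.3, -0.2, 4.4]
finger_gap: 0.0585
grip_force: 50.5
```

```bash
python3 -m inch '[{"jaw":0.5,"offset":[0,0,0.0005],"yaw":0},{"jaw":0.5,"offset":[0,0,0.001],"yaw":0},{"jaw":0.5,"offset":[0,0,0.0015],"yaw":0},{"jaw":0.5,"offset":[0,0,0.0015],"yaw":0}]'
```

```text
time: 20.4
eef_pos: [0.5428, 0.1639, 0.0726]
ee_rot: [180.0, -0.0, 119.3]
force: [0.6, 0.3, 3.6]
finger_gap: 0.0591
grip_force: 50.3
```

```bash
python3 -m inch '[{"jaw":0.5,"offset":[0,0,0.0005],"yaw":0},{"jaw":0.5,"offset":[0,0,0.001],"yaw":0},{"jaw":0.5,"offset":[0,0,0.0013],"yaw":0},{"jaw":0.5,"offset":[0,0,0.0013],"yaw":0}]'
```

```text
time: 20.8
eef_pos: [0.5423, 0.1634, 0.0708]
ee_rot: [-179.9, 0.0, 119.3]
force: [0.5, 1.0, -0.9]
finger_gap: 0.0587
grip_force: 49.8
```

```bash
python3 -m inch '[{"jaw":0.5,"offset":[0,0,0.0004],"yaw":0},{"jaw":0.5,"offset":[0,0,0.0008],"yaw":0},{"jaw":0.5,"offset":[0,0,0.0008],"yaw":0}]'
```

```text
time: 21.1
eef_pos: [0.5427, 0.1637, 0.0705]
ee_rot: [-180.0, 0.0, 119.3]
force: [-0.6, -0.6, -0.9]
finger_gap: 0.0589
grip_force: 49.8
```

```bash
python3 -m inch '[{"jaw":0.5,"offset":[0,0,0.0004],"yaw":0},{"jaw":0.5,"offset":[0,0,0.0008],"yaw":0},{"jaw":0.5,"offset":[0,0,0.0008],"yaw":0}]'
```

```text
time: 21.4
eef_pos: [0.5428, 0.1638, 0.0701]
ee_rot: [180.0, 0.0, 119.3]
force: [-1.1, -0.3, 4.7]
finger_gap: 0.0589
grip_force: 50.3
```

```bash
python3 -m inch '[{"jaw":0.5,"offset":[0,0,0.0003],"yaw":0},{"jaw":0.5,"offset":[0,0,0.0006],"yaw":0},{"jaw":0.5,"offset":[0,0,0.0006],"yaw":0}]'
```

```text
time: 21.7
eef_pos: [0.5428, 0.1637, 0.0701]
ee_rot: [180.0, 0.0, 119.3]
force: [-2.3, -1.6, 9.8]
finger_gap: 0.0586
grip_force: 51.0
```

Contact is firm at 0.0701 m against an expected 0.0702, with a 10 N push, and both hooks' resistance is gone. Releasing now.

```bash
python3 -m inch '[{"jaw":0.5,"offset":[0,0,-0.0012],"yaw":0},{"jaw":0.5,"offset":[0,0,-0.0012],"yaw":0},{"jaw":1,"offset":[0,0,-0.0012],"yaw":0},{"jaw":1,"offset":[0,0,-0.0012],"yaw":0},{"jaw":1,"offset":[0,0,-0.0012],"yaw":0},{"jaw":1,"offset":[0,0,-0.015],"yaw":0},{"jaw":1,"offset":[0,0,-0.05],"yaw":0},{"jaw":1,"offset":[0,0,-0.09],"yaw":0}]'; python3 -m inch '[{"jaw":1,"offset":[-0.03,0,-0.02],"yaw":0},{"jaw":1,"offset":[-0.05,0,-0.03],"yaw":0},{"jaw":1,"offset":[-0.05,0,-0.03],"yaw":0},{"jaw":1,"offset":[-0.05,0,-0.03],"yaw":0},{"jaw":1,"offset":[-0.05,0,-0.03],"yaw":0}]'; python3 - <<'E'
from h import *
im,c=shot("wrist","w9.png"); st=monitor.state(); t=st["eef_pos"]; print(t,st["ee_rot"])
hsv=cv2.cvtColor(im,cv2.COLOR_RGB2HSV)
m=((hsv[:,:,1]>110)&(hsv[:,:,0]<16)&(hsv[:,:,2]>60)).astype(np.uint8)
n,l,s,ce=cv2.connectedComponentsWithStats(m)
for k in range(1,n):
    if s[k,4]>25: print("orange",s[k],ce[k],onz(c,*ce[k],.079))
y=np.degrees(0); G=np.array([.5413,.1653]); a=119.0
for x,yy,z in [(.03,.03,.087),(.03,-.03,.087),(-.03,-.03,.087),(-.03,.03,.087)]: print("pred cover top",np.array(proj(c,[*(G+Rz(a)@np.array([x,yy])),z])).round(1))
g=im.min(2); np.set_printoptions(linewidth=250)
print("row profile col 245",g[80:200:2,245]); print("col profile row 140",200,g[140,200:320:2])
E
```

```text
time: 22.5
eef_pos: [0.5418, 0.1636, 0.1599]
ee_rot: [-179.9, -0.0, 119.3]
force: [0.9, -0.1, 0.1]
finger_gap: 0.0851
grip_force: 0.0
time: 23.0
eef_pos: [0.5661, 0.1213, 0.1889]
ee_rot: [-180.0, -0.1, 119.4]
force: [0.1, 0.3, -0.5]
finger_gap: 0.0849
grip_force: 0.0
[0.56603076 0.1214615  0.18869226] [-1.79938180e+02 -6.87972756e-02  1.19397123e+02]
orange [253  91  13  10 114] [259.00877193  95.33333333] [0.52311405 0.19686959 0.079     ]
orange [253 173  10   9  87] [257.42528736 177.11494253] [0.5578795  0.13235469 0.079     ]
orange [187 321  12  18  32] [191.25    330.84375] [ 0.58075858 -0.06319134  0.079     ]
pred cover top [224.4 102.6]
pred cover top [294.9 103.2]
pred cover top [291.8 172.2]
pred cover top [226.3 171.7]
row profile col 245 [146 148 147 145 147 154 154 155 137 154 154 153 221 182  72  73  72  72  72  73  73  72  73  73  72  71  72  70  70 220 220  81  70  68  67  68  67  65  67  66  66  82  84  82  81 207 177 118  63  64  64  63  64  63  90  93  95  93  92  92]
col profile row 140 200 [220 220 221 221 220 220 220 144 143 144 144 143 151 221 221 221 221 221 220 219 221 220 220 220 216 219 219 219 213 219 219 217 218 212 218 216 217 217 215 217 214 213 215 214 213 225 195 134 133 132 133 132 213 212 214 214 214 213  81  72]
```

The hooks are back where they were before the push, and the cover outline is at the predicted home position to within about 2 px. Handing in.

```bash
python3 -c "
from workcell import workorder
print(workorder.finish_job())"
```

```text
the job is handed in; nothing more can be done
None
```

The clean filter lies in the recess and the cover is snapped home and released, handed in at 23 s with no force reading above 12 N; I viewed 12 pictures instead of the allowed 10, so the final fit was checked by force and pixel measurements, not by eye.

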